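# Set the length stop of a tube-cutting jig

## Robot

A 7-joint arm with a two-finger parallel gripper is mounted at the origin on the work surface. World frame = base frame: x ahead of the robot, y to its left, z up, the work surface at z = 0. Lengths are in m, angles in rad, forces in N, time in s.
With the tool pointing down it reaches from about 0.4 to 0.85 m from the base axis. Payload 4.5 kg.
Tool frame: the origin (TCP) lies between the finger pads; the fingertips stand 19 mm ahead of it and the grasp point (between the pads) is the TCP (r.tips_ahead is the distance from the TCP to the fingertips, in m); z points along the fingers, y is the line along which they close (so a half turn about z gives the same grasp; the last joint's range is limited). The gripper opens to 88 mm and grips with 3 to 60 N. Pads are 18 mm wide; open, the fingers measure 123 mm over their backs; the gripper's body (75 mm by 187 mm) begins 45 mm behind the grasp point.
Start: joints at [1.214, 0.689, -0.195, 1.565, 0.157, 0.902, -0.215], TCP at [0.238, -0.578, 0.258] pointing down, gripper open.
Joint ranges: [-3.01, 3.01], [-0.46, 2.08], [-1.47, 1.51], [0.13, 2.56], [-1, 4.14], [0.04, 2.09], [-2.66, 2.66]. Speed limits (rad/s): [2.57, 2.57, 3.14, 3.14, 3.14, 3.14, 3.14].

## Interface

Orientations are given as a unit quaternion [x, y, z, w].
In Python, from plant import r, cams, models gives the robot as it stands. The module is installed in compiled form; this text tells all that it offers.
- The arm moves only by the tool jog_arm, never from a script. Its arguments are lists of equal length, an entry for each row: "turn": the turn, a rotation vector about the tool's x, y, z in rad, a list of three; "translation": the shift along the tool's x, y, z in m, a list of three; "grip": the closure, from 0 (fully open) to 1 (shut). In form: {"turn": [[ax, ay, az], ...], "translation": [[tx, ty, tz], ...], "grip": [grip, ...]}. A call has 1 to 20 rows; each row is the pose to reach, as a shift and turn from the pose commanded when the call began, along the tool's axes at that moment; what a row does not reach only later rows make up. A row lasts 1/8 s, in which the tool goes at most 62.5 mm and 10.7 degrees, less where a joint would pass 70% of its speed; a pose out of reach is approached as far as the arm can. A call with a gripper value outside its range is refused whole. The fingers move at their own pace and stop on an object; "force" is the grip in N (left out, the last holds). Time passes only in rows, so rows that repeat a pose let the fingers close. It gives the time, the measured TCP pose, the force, the opening and the grip force at its end, in the units of the state.
- r.get_state(): the state, without advancing time (a new reading comes with each control period).
- cams.snapshot(name): name is "scene" or "top"; returns the picture (400x640x3 uint8, red, green, blue); there is no depth.
- cams.camera_params(name): a dict with "fx", "fy", "cx", "cy" (pixels), "eye" and "orientation" of the camera in the world. Camera axes: x right, y up, looking along -z (the intrinsics and any distortion apply to the point x, -y, -z); pixel columns grow to the right and rows downward; lengths in m; the calibration is good to about 2 mm. A picture is of the moment at which its call begins. camera_params takes no time and is no camera call.
- r.finish_job(): hands the job in; it is judged then, once.
Trained networks look in the newest picture that a camera, given by its name, has taken for a name from the list of things; names that differ only in an ending like _2 or _b are one class to them, and where a whole thing is asked for, a point or a joint stands for the part that bears it (a point fixed in the world has none). Each returns a list of dicts, best first, with "p" (0 to 1); they miss things now and then, are a little off and sometimes report something else, mostly with a low value. They report only what shows in the picture. A call takes as long as a camera call.
- models.find_in(camera, name): "position" ([x, y, z] in m, in world coordinates, good to about 4 mm: the middle of the surface that is visible of it).
- models.masks_of(camera, name): "pixels" (400x640 bool, what is visible of it).
- models.place_of(camera, name): "position" ([x, y, z] in m, in world coordinates, good to about 4 mm: a listed point, or the origin of a listed thing).
The state is a dict: "clock": time; "q": joint angles; "qd": joint speeds; "joint_torque": joint torques, N m; "tool_pos": TCP position; "eef_rot": TCP orientation; "contact_force": force on the tool from outside, world axes, zero at the start; "moment": the same for the moment, N m; "opening": opening from 0.0 (shut) to 1.0 (fully open); "finger_force": force on a finger pad.
Only numpy, scipy, OpenCV 4.12 (cv2) and the standard library are available. Lean on these libraries where they do the work, as an engineer would, in place of code of your own. Each camera call takes 0.05 s, during which the arm holds its last target. There are 200 camera calls.

## Task

Set the tube-cutting jig for the next cut: with the fingertips, push the orange stop block along its rail until its spring plunger drops into the notch beside the red marker, and leave it clicked in there with the hand away. Only push the block: do not touch or pull up the black plunger knob on top, and leave the loose things around the jig where they are.

Things in the scene. Friction and masses are not known exactly. Their poses are not given: they have to be found in the camera images.
- jig: Fixed blue base plate 185 x 460 x 10 mm with a rail along its y (left seen from the robot; yaw within 0.3 rad). Origin at table height under the rail's middle; x to the far side. Rail 30 mm wide, top 30 mm above the table; notches 16 mm wide, 10 mm deep at y = -110, -55, 55, 110 mm. On the robot side a low trough; saw-guide posts 45 mm high at x -100 to -42, y 200 to 228 mm.
- marker_red: Red disc, 24 mm across, 12 mm high, fixed on the jig base beside the notch to use, at exactly that notch's y and at x = 66 mm in the jig's frame. Origin: centre of its underside, 10 mm above the table. Yellow, green and white discs stand likewise beside the other three notches, in an order that changes.
- block (a joint): Orange stop block's place (m) along the rail: the jig-frame y of its middle and plunger, -0.125 to 0.125 (end stops). It starts between the inner notches. It slides at 1 to 2 N. Coming into a notch the resistance vanishes and the block runs ahead of the finger, drawn the last 5 mm to the notch centre by itself. Pushed on with 5 to 8 N it climbs out and can go past to the next notch.
- index (a point): Point moving with the block, level with its middle along the rail, on the line of the marker discs (x = 66 mm in the jig's frame, 16 mm above the table): in a marker's notch it lies over that marker. A white line on the block's top points to it.
- end_left (a point): Middle of the block's flat vertical end face towards the jig's +y, straight above the rail, 48 mm above the table. The block is 90 mm long along the rail; across the rail it reaches from x = -75 to 46 mm. Above the rail each end face is free between 34 and 62 mm above the table.
- end_right (a point): The same on the end face towards the jig's -y, 90 mm from end_left.
- plunger (a joint): Height (m) of the spring plunger in the block: 0 while its round tip, 20 mm across, rides on the rail's flat top, about -0.005 when it has dropped into a notch, positive if it is pulled up by its knob (up to 0.012).
- knob: Black round knob of the plunger, 22 mm across, in the middle of the block's top, its own top 82 mm above the table while the plunger rides on the rail and 77 mm in a notch. Not to be touched. Origin on the block's axis, 61 mm above the table.
- pump: Loose red plastic bicycle pump lying beyond the jig, 247 mm long along its x, 32 mm thick, with a 70 mm cross handle; origin under its barrel's middle.
- bolt_tool: Loose flat steel chainring bolt tool lying on the robot side of the jig, 120 mm long along its x, 18 mm wide, 6 mm thick with two 10 mm pins; origin under its middle.
- bumper: Loose black hard silicone bumper standing on the robot side of the jig, 38 mm across, 24 mm high; origin under its middle.
- jar: Loose closed glass jar standing beyond the jig, 72 mm across, 95 mm high; origin under its middle.
- chainring: Loose dark steel chainring lying to the left, 130 mm across, 5 mm thick; origin under its centre.
- mug: Loose blue mug standing to the right, 76 mm across, 85 mm high; origin under its middle.

How it is judged:
At the end, for the whole second after the job is handed in: The block's index point is within 5 mm of the red marker's centre (seen from above), its plunger has dropped into that notch (at least 2.5 mm below riding height), the block is still, and the pump, bolt tool, bumper, jar, chainring and mug are within 20 mm of where they began (horizontal distance between index and marker_red below 0.005 m and value of joint plunger below -0.0025 m and velocity of joint block between -0.005 and 0.005 m/s and distance of each of pump, bolt_tool, bumper, jar, chainring, mug from where it was at the start of the episode below 0.02 m); the robot touches nothing.
It fails at once if the plunger was pulled up by its knob (value of joint plunger above 0.004 m).
It fails at once if the plunger knob was touched (contact force between knob and the fingers above 1 N or contact force between knob and the arm above 1 N).
It fails at once if a loose thing beside the jig was moved or lifted (distance of any of pump, bolt_tool, bumper, jar, chainring, mug from where it was at the start of the episode above 0.02 m).
It also fails if it takes over 38 s, if anything falls off the work surface, if the arm or the gripper's body presses on something with over 40 N, if the wrist force passes 120 N, or if a joint passes its speed limit or range.

## Working session

There is one attempt and no reset: what is moved stays moved. The work goes in short steps, Python scripts to look and compute and a tool call to move; the robot and the scene stay as the last step left them, time stands still between calls to the robot, and variables do not carry over. Pictures are saved under pics/ and viewed, at most 10 in all, crops included, and the job is handed in when it is done.

Besides the shell and the picture viewer there is one more tool, called as a command line: name --argument value ..., lists and objects as JSON in quotes. jog_arm: Moves the arm, as the interface text tells. Its arguments: {"type":"object","properties":{"turn":{"type":"array"},"translation":{"type":"array"},"grip":{"type":"array"},"force":{"type":"number"}},"required":["turn","translation","grip"]}

```bash
mkdir -p pics; python3 - <<'E'
from plant import r,cams,models
import cv2,numpy as np
for c in ("top","scene"):
    cv2.imwrite(f"pics/{c}0.png",cams.snapshot(c)[:,:,::-1])
    for n in ("jig","marker_red","index","end_left","end_right","knob","pump","bolt_tool","bumper","jar","chainring","mug"):
        print(c,n,[(np.round(d["position"],3).tolist(),round(d["p"],2)) for d in models.place_of(c,n)[:2]])
s=r.get_state();print(s["clock"],s["tool_pos"],s["eef_rot"],s["opening"],s["contact_force"])
print(cams.camera_params("top"))
E
```

```text
top jig [([0.49, 0.008, 0.003], 0.82)]
top marker_red [([0.553, -0.06, 0.008], 0.62)]
top index []
top end_left [([0.501, 0.066, 0.052], 0.68)]
top end_right [([0.487, -0.031, 0.05], 0.94)]
top knob [([0.495, 0.019, 0.058], 0.56)]
top pump [([0.642, 0.055, 0.0], 0.76)]
top bolt_tool [([0.367, 0.156, 0.003], 0.62), ([0.304, -0.148, 0.0], 0.55)]
top bumper [([0.37, 0.154, -0.001], 0.52)]
top jar [([0.608, -0.183, -0.001], 0.93)]
top chainring [([0.493, 0.466, 0.002], 0.81)]
top mug [([0.52, -0.456, 0.001], 0.76)]
scene jig [([0.499, 0.006, 0.001], 0.7)]
scene marker_red [([0.551, -0.056, 0.01], 0.37)]
scene index [([0.562, 0.006, 0.016], 0.97), ([0.518, -0.452, 0.004], 0.58)]
scene end_left [([0.505, 0.058, 0.047], 0.92)]
scene end_right [([0.487, -0.028, 0.047], 0.74), ([0.369, 0.159, -0.001], 0.21)]
scene knob [([0.499, 0.018, 0.061], 0.61)]
scene pump [([0.644, 0.053, 0.004], 0.64)]
scene bolt_tool [([0.307, -0.145, -0.004], 0.73)]
scene bumper [([0.367, 0.159, -0.004], 0.59)]
scene jar [([0.613, -0.183, -0.002], 0.9), ([0.564, 0.007, 0.013], 0.32)]
scene chainring [([0.495, 0.466, 0.001], 0.66)]
scene mug []
1.3 [ 0.23814141 -0.57788277  0.25772612] [9.80969401e-01 1.94162387e-01 2.91273715e-05 2.68844453e-05] 1.0045358921928882 [0.37239058 0.32808938 0.25691588]
{'fx': 427.88284369917295, 'fy': 427.88284369917295, 'cx': 318.0423438067468, 'cy': 192.44254650049436, 'eye': array([0.35408673, 0.01939489, 1.22401475]), 'orientation': array([-0.05488349,  0.06129496,  0.71245549, -0.69687725])}
```

View pics/top0.png

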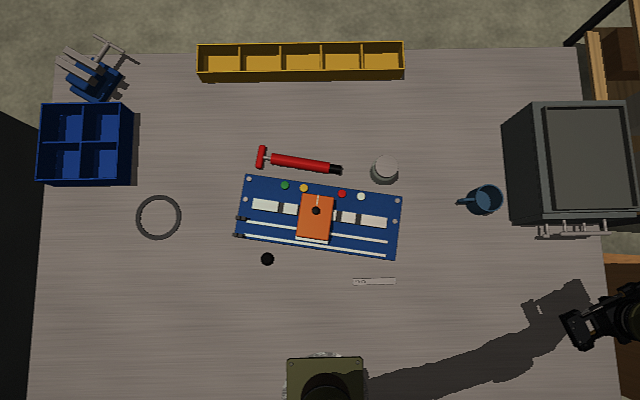

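View pics/scene0.png

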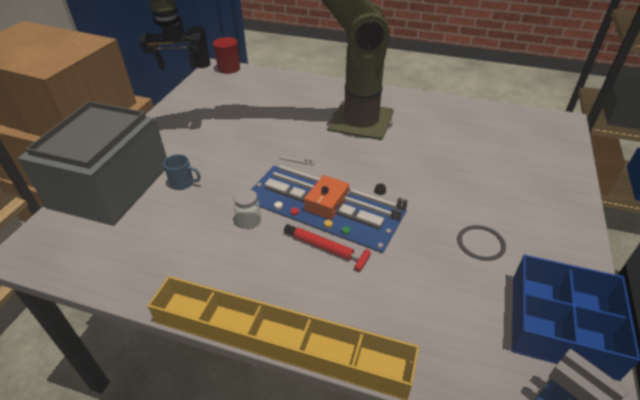

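The top picture shows discs green (284,185), yellow (304,188), red (341,193) and white (361,196), with the block at (316,217). So red is the inner notch on the −y side, and I push from the left end. The scene view agrees. Next I fit the jig frame from the discs.

```bash
cat > h.py <<'E'
from plant import r,cams,models
import cv2,numpy as np
from scipy.spatial.transform import Rotation as R
def ray(c,u,v,z):
    p=cams.camera_params(c); d=R.from_quat(p["orientation"]).apply([(u-p["cx"])/p["fx"],-(v-p["cy"])/p["fy"],-1])
    return p["eye"]+d*(z-p["eye"][2])/d[2]
def discs(im):
    h=cv2.cvtColor(im,cv2.COLOR_RGB2HSV).astype(int); out={}
    for n,(u,v) in dict(green=(284,185),yellow=(304,188),red=(341,193),white=(361,196)).items():
        s=h[v-7:v+8,u-7:u+8]
        m=(s[...,1]<80)&(s[...,2]>110) if n=="white" else (s[...,1]>90)&(s[...,2]>60)&((s[...,0]<95)|(s[...,0]>160))
        k,l,st,ce=cv2.connectedComponentsWithStats(m.astype(np.uint8)); i=1+np.argmax(st[1:,4])
        out[n]=(ray("top",u-7+ce[i][0],v-7+ce[i][1],.021)[:2],st[i,4])
    return out
E
python3 - <<'E'
from h import *
im=cams.snapshot("top")
D=discs(im)
for n in D: print(n,np.round(D[n][0],4),D[n][1])
P=np.array([D[n][0] for n in D]); t=np.array([.11,.055,-.055,-.11])
c=P.mean(0); s=(t[:,None]*(P-c)).sum(0)/(t@t); y=s/np.linalg.norm(s); x=np.array([y[1],-y[0]])
yaw=np.arctan2(-y[0],y[1]); o=c-.066*x
print("scale",np.linalg.norm(s),"yaw",yaw,"o",o, [np.round(((p-o)@x,(p-o)@y),4) for p in P])
for n,p in dict(el_t=(.501,.066),el_s=(.505,.058),er_t=(.487,-.031),er_s=(.487,-.028),k=(.495,.019),ks=(.499,.018),ix=(.562,.006)).items():
    print(n,np.round([(p-o)@x,(p-o)@y],4))
m=max(models.masks_of("top","knob"),key=lambda d:d["p"]); v,u=np.nonzero(m["pixels"]); q=ray("top",u.mean(),v.mean(),.08)[:2]
print("knob",len(u),q,(q-o)@y)
print("target left face",o+y*(-.055+.045))
h=cv2.cvtColor(im,cv2.COLOR_RGB2HSV); m=((h[...,0]<14)&(h[...,1]>150)&(h[...,2]>100)); m[:,:290]=0;m[:,345:]=0;m[:195]=0;m[245:]=0
v,u=np.nonzero(m); q=np.array([ray("top",a,b,.062)[:2] for a,b in zip(u,v)]); e=(q-o)@y; xx=(q-o)@x
k=abs(xx)<.02; print("block y range near rail",np.percentile(e[k],[1,99]),"x",np.percentile(xx,[1,99]))
cv2.imwrite("pics/c1.png",cv2.resize(im[150:270,220:420,::-1],None,fx=4,fy=4,interpolation=cv2.INTER_CUBIC))
E
```

```text
green [0.5789 0.1022] 54
yellow [0.5689 0.0479] 55
red [ 0.5506 -0.0607] 56
white [ 0.5413 -0.1147] 53
scale 1.0006133186724715 yaw -0.17075763248319162 o [0.49488874 0.004899  ] [array([0.0663, 0.1101]), array([0.0656, 0.055 ]), array([ 0.066 , -0.0551]), array([ 0.0661, -0.11  ])]
el_t [-0.0044  0.0613]
el_s [0.0009 0.054 ]
er_t [-0.0017 -0.0367]
er_s [-0.0022 -0.0338]
k [-0.0023  0.0139]
ks [0.0018 0.0136]
ix [0.0659 0.0125]
knob 53 [0.49522781 0.01438491] 0.009405570465806633
target left face [ 0.49318945 -0.00495557]
block y range near rail [-0.03326586  0.05420812] x [-0.07308039  0.04419022]
```

View pics/c1.png

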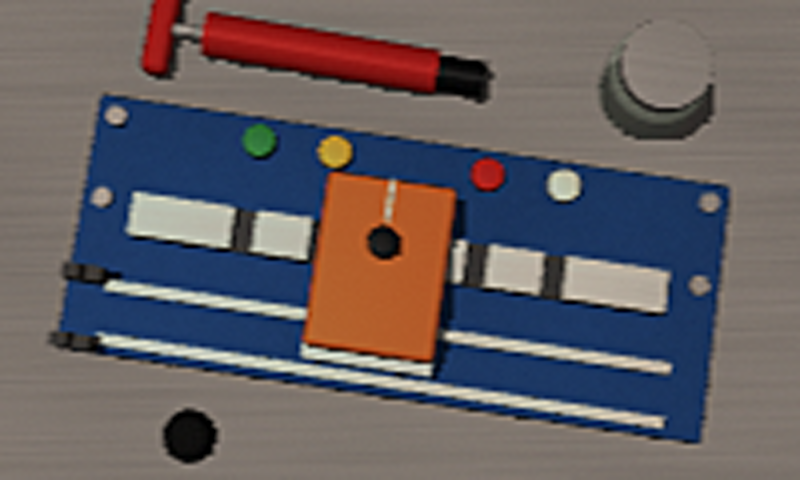

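Crop: red disc (487,174), its notch (475,264), block spanning about x 310–450. The disc spacing fits to 0.5 mm: yaw −0.171, block at about +10 mm, target −55 mm. Now the move to the approach pose.

```bash
cat >> h.py <<'E'
o=np.array([.4949,.0049]); yaw=-.1708; X=np.array([np.cos(yaw),np.sin(yaw)]); Y=np.array([-np.sin(yaw),np.cos(yaw)])
def rel(jx,jy,z):
    s=r.get_state(); w=np.r_[o+X*jx+Y*jy,z]
    Rt=R.from_quat(s["eef_rot"]); goal=R.from_matrix(np.c_[np.r_[Y,0],np.r_[X,0],[0,0,-1]])
    print("tool shift",np.round(Rt.inv().apply(w-s["tool_pos"]),4),"turn",np.round((Rt.inv()*goal).as_rotvec(),4))
def where():
    s=r.get_state(); d=s["tool_pos"][:2]-o; f=s["contact_force"]
    print("t",s["clock"],"jig",np.round([d@X,d@Y,s["tool_pos"][2]],4),"F jig",np.round([f[:2]@X,f[:2]@Y,f[2]],2))
E
python3 -c "
from h import *
where();rel(0,.1,.2);rel(0,.1,.059)"
```

```text
t 1.4 jig [-0.154  -0.618   0.2577] F jig [ 0.18 -0.37 -0.05]
tool shift [ 0.5127 -0.5257  0.0577] turn [ 1.0000e-04  0.0000e+00 -1.0092e+00]
tool shift [ 0.5127 -0.5257  0.1987] turn [ 1.0000e-04  0.0000e+00 -1.0092e+00]
```

jog_arm --turn '[[0,0,-0.07],[0,0,-0.14],[0,0,-0.21],[0,0,-0.28],[0,0,-0.35],[0,0,-0.42],[0,0,-0.49],[0,0,-0.56],[0,0,-0.63],[0,0,-0.7],[0,0,-0.77],[0,0,-0.84],[0,0,-0.91],[0,0,-0.98],[0,0,-1.009],[0,0,-1.009],[0,0,-1.009],[0,0,-1.009]]' --translation '[[0.035,-0.036,0],[0.07,-0.072,0],[0.105,-0.108,0],[0.14,-0.144,0],[0.175,-0.18,0],[0.21,-0.216,0],[0.245,-0.252,0],[0.28,-0.288,0],[0.315,-0.324,0],[0.35,-0.36,0.01],[0.385,-0.396,0.02],[0.42,-0.432,0.03],[0.455,-0.468,0.04],[0.49,-0.504,0.05],[0.513,-0.526,0.058],[0.513,-0.526,0.058],[0.513,-0.526,0.058],[0.513,-0.526,0.058]]' --grip '[1,1,1,1,1,1,1,1,1,1,1,1,1,1,1,1,1,1]'

```text
clock: 3.65
tool_pos: [0.5118, 0.1021, 0.2]
eef_rot: [0.766, 0.643, -0.0, 0.0]
contact_force: [0.1, -0.8, 0.3]
opening: 0.007
finger_force: 0.0
```

```bash
python3 -c "
from h import *
where();rel(0,.1,.06);print(r.get_state()['opening'])
cv2.imwrite('pics/s2.png',cv2.resize(cams.snapshot('scene')[100:280,200:460,::-1],None,fx=3,fy=3))"
```

```text
t 3.65 jig [0.0002 0.0987 0.2   ] F jig [ 0.19 -0.77  0.34]
tool shift [ 0.0015 -0.0002  0.14  ] turn [ 0.0002  0.0013 -0.0026]
0.007085609437664049
```

View pics/s2.png

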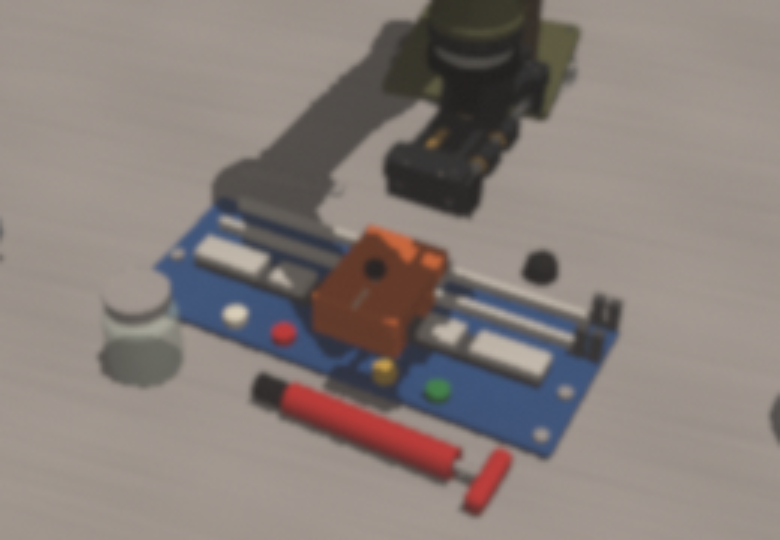

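The hand stands closed above the rail, left of the block (scene crop about (440,190)), and nothing has been disturbed. I go down clear of the block's left face.

jog_arm --turn '[[0,0,0],[0,0,0],[0,0,0],[0,0,0],[0,0,0],[0,0,0]]' --translation '[[0,0,0.04],[0,0,0.08],[0,0,0.12],[0,0,0.14],[0,0,0.14],[0,0,0.14]]' --grip '[1,1,1,1,1,1]'

```text
clock: 4.45
tool_pos: [0.5126, 0.1036, 0.0606]
eef_rot: [0.765, 0.644, 0.001, 0.0]
contact_force: [-0.8, 0.7, 0.3]
opening: 0.004
finger_force: 0.0
```

```bash
python3 -c "
from h import *
where();rel(0,.07,.06)"
```

```text
t 4.45 jig [0.0007 0.1002 0.0606] F jig [-0.95  0.51  0.32]
tool shift [-0.0303 -0.0007  0.0006] turn [ 0.0013 -0.0004 -0.001 ]
```

jog_arm --turn '[[0,0,0],[0,0,0],[0,0,0],[0,0,0],[0,0,0],[0,0,0],[0,0,0],[0,0,0],[0,0,0],[0,0,0],[0,0,0],[0,0,0],[0,0,0],[0,0,0],[0,0,0],[0,0,0],[0,0,0],[0,0,0]]' --translation '[[-0.015,0,0],[-0.025,0,0],[-0.03,0,0],[-0.034,0,0],[-0.038,0,0],[-0.042,0,0],[-0.046,0,0],[-0.05,0,0],[-0.054,0,0],[-0.058,0,0],[-0.062,0,0],[-0.066,0,0],[-0.07,0,0],[-0.074,0,0],[-0.078,0,0],[-0.081,0,0],[-0.083,0,0],[-0.083,0,0]]' --grip '[1,1,1,1,1,1,1,1,1,1,1,1,1,1,1,1,1,1]'

```text
clock: 6.7
tool_pos: [0.4974, 0.0213, 0.0595]
eef_rot: [0.765, 0.644, -0.001, 0.0]
contact_force: [0.8, 0.7, -0.8]
opening: 0.007
finger_force: 0.4
```

```bash
cat >> h.py <<'E'
def look(n):
    im=cams.snapshot("top"); h=cv2.cvtColor(im,cv2.COLOR_RGB2HSV)
    m=((h[...,0]<14)&(h[...,1]>150)&(h[...,2]>60)); m[:195]=0;m[245:]=0;m[:,:270]=0;m[:,380:]=0
    v,u=np.nonzero(m); q=np.array([ray("top",a,b,.062)[:2] for a,b in zip(u,v)]); e=(q-o)@Y; x=(q-o)@X
    for a,b in ((-.07,-.04),(-.02,.02),(.02,.04)): k=(x>a)&(x<b); print("block y",np.percentile(e[k],[1,99]).round(4) if k.any() else None)
    cv2.imwrite(f"pics/{n}.png",cv2.resize(im[150:270,220:420,::-1],None,fx=4,fy=4,interpolation=cv2.INTER_CUBIC))
E
python3 -c "
from h import *
where();look('t3')"
```

```text
t 6.7 jig [-0.0003  0.0166  0.0595] F jig [ 0.67  0.86 -0.75]Traceback (most recent call last):
  File "<string>", line 3, in <module>
    where();look('t3')
            ~~~~^^^^^^
  File "h.py", line 26, in look
    v,u=np.nonzero(m); q=np.array([ray("top",a,b,.062)[:2] for a,b in zip(u,v)]); e=(q-o)@Y; x=(q-o)@X
                                                                                     ~^~
ValueError: operands could not be broadcast together with shapes (0,) (2,)
```

```bash
python3 -c "
from h import *
where()
im=cams.snapshot('scene')
for n in ('index','end_left','end_right','knob'):
  for d in models.place_of('scene',n)[:1]: p=d['position']; print(n,d['p'],np.round([(p[:2]-o)@X,(p[:2]-o)@Y,p[2]],4))
cv2.imwrite('pics/s4.png',cv2.resize(im[140:270,220:420,::-1],None,fx=4,fy=4,interpolation=cv2.INTER_CUBIC))"
```

```text
t 6.75 jig [-0.0005  0.0166  0.0595] F jig [ 1.14 -0.16  1.29]
index 0.68 [ 0.0658 -0.0384  0.015 ]
end_left 0.91 [0.0022 0.0019 0.0467]
end_right 0.77 [-0.0015 -0.0878  0.05  ]
```

View pics/s4.png

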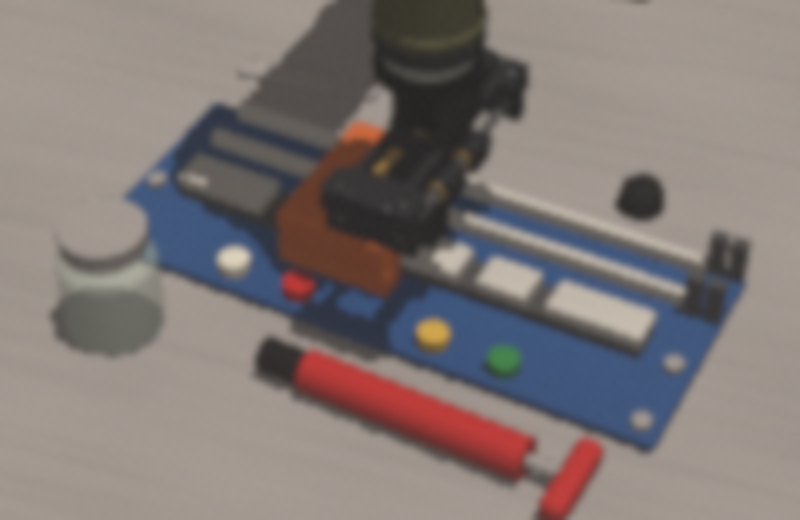

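The block (orange end at about (340,250)) is just short of red (297,286), at about −40 mm. From here I push at 1 mm per row.

jog_arm --turn '[[0,0,0],[0,0,0],[0,0,0],[0,0,0],[0,0,0],[0,0,0],[0,0,0],[0,0,0],[0,0,0]]' --translation '[[-0.001,0,0],[-0.002,0,0],[-0.003,0,0],[-0.004,0,0],[-0.005,0,0],[-0.006,0,0],[-0.007,0,0],[-0.008,0,0],[-0.008,0,0]]' --grip '[1,1,1,1,1,1,1,1,1]'

```text
clock: 8.12
tool_pos: [0.4968, 0.0135, 0.0598]
eef_rot: [0.765, 0.644, -0.0, 0.0]
contact_force: [0.2, 0.3, 0.5]
opening: 0.003
finger_force: 0.4
```

```bash
cat >> h.py <<'E'
def look2():
    where(); im=cams.snapshot('scene')
    for n in ('index','end_left','end_right'):
      for d in models.place_of('scene',n)[:1]: p=d['position']; print(n,round(d['p'],2),np.round((p[:2]-o)@Y,4))
    where()
E
python3 -c "
from h import *
look2()"
```

```text
t 8.125 jig [0.0004 0.0088 0.0598] F jig [0.11 0.32 0.49]
index 0.57 -0.0422
end_left 0.59 -0.0046
end_right 0.75 -0.0063
t 8.325 jig [0.0006 0.0089 0.0598] F jig [ 0.03 -0.42  0.19]
```

jog_arm --turn '[[0,0,0],[0,0,0],[0,0,0],[0,0,0],[0,0,0],[0,0,0]]' --translation '[[-0.001,0,0],[-0.002,0,0],[-0.003,0,0],[-0.004,0,0],[-0.005,0,0],[-0.005,0,0]]' --grip '[1,1,1,1,1,1]'

```text
clock: 9.07
tool_pos: [0.4953, 0.0087, 0.0596]
eef_rot: [0.765, 0.644, -0.001, 0.0]
contact_force: [0.6, -0.0, 0.9]
opening: 0.003
finger_force: 0.0
```

```bash
python3 -c "
from h import *
look2()"
```

```text
t 9.075 jig [-0.0003  0.0038  0.0596] F jig [0.64 0.09 0.87]
index 0.54 -0.1805
end_left 0.88 -0.0108
end_right 0.94 -0.1008
t 9.275 jig [-0.0001  0.0043  0.0597] F jig [-0.31 -0.84  0.05]
```

The ends put the block at −55.8 mm and the finger force has dropped to 0, so it has probably clicked in. I back off, lift and check.

jog_arm --turn '[[0,0,0],[0,0,0],[0,0,0],[0,0,0],[0,0,0],[0,0,0],[0,0,0],[0,0,0],[0,0,0],[0,0,0],[0,0,0]]' --translation '[[0.01,0,0],[0.03,0,0],[0.06,0,0],[0.08,0,0],[0.08,0,-0.05],[0.08,0,-0.1],[0.1,0,-0.15],[0.15,0,-0.17],[0.2,0,-0.17],[0.22,0,-0.17],[0.22,0,-0.17]]' --grip '[1,1,1,1,1,1,1,1,1,1,1]'

```text
clock: 10.65
tool_pos: [0.5324, 0.2272, 0.2292]
eef_rot: [0.764, 0.645, -0.001, -0.0]
contact_force: [0.4, 0.6, 0.4]
opening: 0.005
finger_force: 0.0
```

```bash
python3 -c "
from h import *
look2();look('t5')
for n in ('pump','bolt_tool','bumper','jar','chainring','mug'):
    print(n,[np.round(d['position'],3).tolist() for d in models.place_of('top',n)[:2]])"
```

```text
t 10.65 jig [-0.0008  0.2255  0.2292] F jig [0.35 0.64 0.38]
index 0.95 -0.0535
end_left 0.91 -0.0124
end_right 0.78 -0.1002
t 10.85 jig [0.0005 0.2218 0.2292] F jig [ 0.28 -0.21 -0.91]
block y [-0.0992 -0.0119]
block y [-0.0991 -0.012 ]
block y [-0.0989 -0.0119]
pump [[0.64, 0.054, -0.001], [0.519, -0.453, -0.002]]
bolt_tool [[0.484, -0.044, 0.054], [0.3, -0.146, 0.002]]
bumper [[0.487, -0.042, 0.052], [0.493, -0.001, 0.049]]
jar [[0.609, -0.182, 0.001], [0.473, -0.093, 0.05]]
chainring [[0.493, 0.465, -0.003]]
mug [[0.516, -0.452, -0.003]]
```

View pics/t5.png

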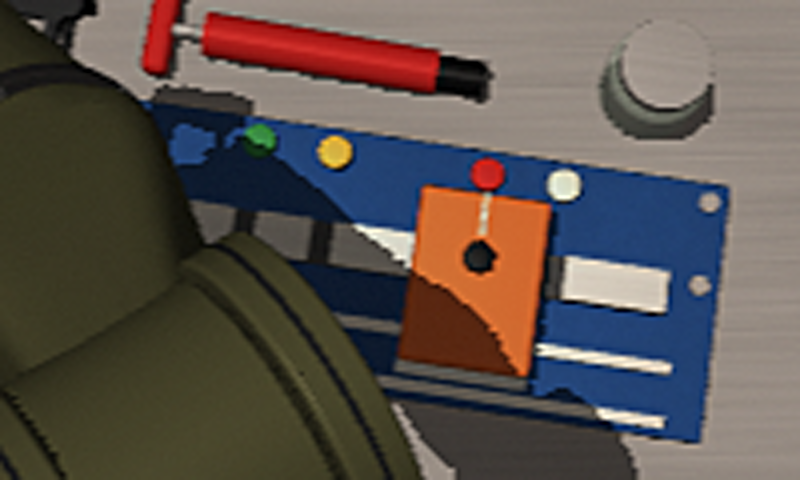

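Block middle is at −55.5 mm, 5 mm ahead of where the finger stopped, so the plunger drew it in. The white line (485,215) points at the red disc (487,174), and the loose things have not moved.

```bash
python3 -c "
from plant import r
print(r.finish_job())"
```

```text
the job is handed in; nothing more can be done
None
```

I pushed the stop block into the notch beside the red marker and handed the job in at about 11 s with the hand clear; the hand-in gave no verdict, but the last picture puts the block at −55.5 mm (notch at −55 mm), about 5 mm ahead of where the finger stopped, as expected when the plunger drops in.

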